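# Rock the core out of a pot mould and hold it clear

## Robot

A 7-joint arm with a two-finger parallel gripper is mounted at the origin on the work surface. World frame = base frame: x ahead of the robot, y to its left, z up, the work surface at z = 0. Lengths are in m, angles in degrees, forces in N, time in s.
With the tool pointing down it reaches from about 0.425 to 0.875 m from the base axis. Payload 8.4 kg.
Tool frame: the origin (TCP) lies on the front face of the gripper's body, between the roots of the fingers; the fingertips stand 73 mm ahead of it and the grasp point (between the pads) lies 54 mm ahead of it; z points along the fingers, y is the line along which they close (so a half turn about z gives the same grasp; the last joint's range is limited). The gripper opens to 85 mm and grips with 20 to 120 N. Pads are 22 mm wide; open, the fingers measure 114 mm over their backs; the gripper's body (76 mm by 85 mm) begins 54 mm behind the grasp point. The pads swing forward as they close: fully open they stand 13 mm farther back than shut.
Start: joints at [64.79, 19.091, 2.286, 83.961, -0.768, 76.965, -3.352], TCP at [0.217, -0.613, 0.304] pointing down, gripper open.
Joint ranges: [-147.57, 147.57], [-21.85, 119.76], [-74.77, 79.35], [14.55, 137.4], [-85.83, 265.84], [4.83, 119.75], [-152.11, 152.11]. Speed limits (degrees/s): [127.2, 127.2, 159.86, 159.86, 180, 180, 180].

## Interface

Orientations are given as [roll, pitch, yaw] about the fixed x, y, z axes, in that order (R = Rz(yaw) Ry(pitch) Rx(roll)).
In Python, from station import arm, snapshot, camera_model, job gives the robot as it stands. The module is installed in compiled form; this text tells all that it offers.
- The arm moves only by the shell command python3 -m creep 'ROWS'. ROWS is JSON, a list of rows, each a list of 7 numbers: the shift along the tool's x, y, z in mm, then the turn, a rotation vector about the tool's x, y, z in rad, then the opening in per cent of the stroke, from 0 (shut) to 100 (fully open). In form: [[dx, dy, dz, rx, ry, rz, jaw], ...]. A call has exactly 10 rows; each row shifts and turns the commanded pose from where the row before left it, along the tool's axes as they then stand; what a row does not reach is not made up. A row lasts 1/8 s, in which the tool goes at most 62.5 mm and 10.7 degrees, less where a joint would pass 70% of its speed; a pose out of reach is approached as far as the arm can. A call with a gripper value outside its range is refused whole. The fingers move at their own pace and stop on an object; the grip force is fixed at half the most. Time passes only in rows, so rows that do not move let the fingers close, or fill a call up. It gives the time, the measured TCP pose, the force, the opening and the grip force at its end, in the units of the state.
- arm.observe(): the state, without advancing time (a new reading comes with each control period).
- snapshot(name): name is "side" or "top"; returns the picture (420x560x3 uint8, red, green, blue); there is no depth.
- camera_model(name): a dict with "fx", "fy", "cx", "cy" (pixels), "position" and "attitude" of the camera in the world. Camera axes: x right, y down, z forward; pixel columns grow to the right and rows downward; lengths in m; the calibration is good to about 2 mm. A picture is of the moment at which its call begins. camera_model takes no time and is no camera call.
- job.finish_job(): hands the job in; it is judged then, once.
The state is a dict: "time_s": time; "joint_pos": joint angles; "joint_vel": joint speeds; "tau": joint torques, N m; "eef_pos": TCP position; "tcp_rot": TCP orientation; "ft_force": force on the tool from outside, world axes, zero at the start; "torque": the same for the moment, N m; "opening": opening from 0.0 (shut) to 1.0 (fully open); "gripper_force": force on a finger pad.
Only numpy, scipy, OpenCV 4.12 (cv2) and the standard library are available. Lean on these libraries where they do the work, as an engineer would, in place of code of your own. Each camera call takes 0.05 s, during which the arm holds its last target. There are 200 camera calls.

## Task

The plaster in the pot mould has set: grip the wooden core by its upright handle and rock it from side to side, along its long side and a few degrees each way, easing it up a little with each rock until it frees from the rubber seal. Do not pull the mould up with it, tip it or drag it along: it has to stay sitting on the table where it is, and the tin, the jar and the brush beside it are to be left alone. Finish still holding the core in the gripper, upright and straight above its pocket, with its underside just clear of the mould, about two centimetres above its top.

Things in the scene. Friction and masses are not known exactly. Their poses are not given: they have to be found in the camera images.
- mould: Pot mould standing loose on the table: plywood casing filled with white plaster, 140 mm (x) by 170 mm (y), 82 mm high (plywood rim 2 mm higher), 2.6 to 2.8 kg. Origin: centre of its underside; z up; y along its long side, the direction to rock in. In its middle is a pocket 50 mm (x) by 70 mm (y), 52 mm deep, with the core in it.
- mouth (a point): Centre of the pocket's mouth, level with the plaster's top, 82 mm above the mould's underside; axes as the mould. Here a black rubber seal, 14 mm high, 1 mm proud of the plaster, grips the core's collar on all four sides; each side yields up to 3 mm at 2 N per mm. A straight pull needs 30 to 46 N to move the core in the seal, more than the mould weighs: the mould comes up with it.
- core_grip (a point): Middle of the core's upright wooden handle, where to grip it: 26 mm (x) by 36 mm (y), 52 mm high, this point half-way up, 30 mm above the plaster at the start. Axes as the mould's, z up along the core. Grip firmly (60 N or more) across the 36 mm (fingers closing along y), so that the gripper can tilt the core about x, which takes about 1 N m. The core weighs 0.13 to 0.21 kg.
- core_foot (a point): Centre of the core's underside, 82 mm below core_grip; at the start on the pocket's floor, 30 mm above the table. From here up: a tapered block 36 mm high with 4 mm or more of room all round, then the collar that the seal grips, 40 by 60 mm and 20 mm high (4 mm of it proud of the plaster at the start), then the handle. The core is free of the seal once it has risen 17 mm.
- core_top (a point): Centre of the top of the core's handle, 26 mm above core_grip, with a small brass dot. While the core is being tilted to and fro about the seal it slides up with little force, as long as it rises no more than about 20 mm per radian of tilting: 2 mm or so in each rock from 5 degrees on one side to 5 degrees on the other.
- tin_mid (a point): Bystander: closed yellow paint tin, 86 mm across, 105 mm high; its centre. Leave alone.
- jar_mid (a point): Bystander: open glass jar, 72 mm across, 95 mm high; its centre. Leave alone.
- brush_mid (a point): Bystander: paint brush with a red handle, 200 mm long, lying on the table; the middle of it. Leave alone.

How it is judged (in metres and radians):
On the way, in this order (a step that is already met when the one before it is completed fails the run):
1. while the seal still grips it, the core leans over to one side (top 3 mm or more towards +y) (y of core_top in the frame of mould above 0.003 m and z of core_foot in the frame of mould below 0.045 m), for 0.02 s.
2. while the seal still grips it, the core leans over to the other side (top 3 mm or more towards -y) (y of core_top in the frame of mould below -0.003 m and z of core_foot in the frame of mould below 0.045 m), for 0.02 s.
3. the core is free, its underside above the mould's top (z of core_foot in the frame of mould above 0.086 m and contact force between core and mould below 0.2 N), for 0.2 s.
At the end, for the whole second after the job is handed in: The gripper holds the core still, upright (8 degrees) and over the pocket (20 mm), underside 4 to 45 mm above the mould's top, touching nothing else; the mould sits flat within 30 mm of where it was, tin, jar and brush within 20 mm (height (world z) of core_foot between 0.086 and 0.127 m and horizontal distance between core_foot and mouth below 0.02 m and angle between core_foot's own z axis and vertical below 0.14 rad and linear speed of core below 0.02 m/s and contact force between the fingers and core above 3 N and contact force between core and mould below 0.2 N and height (world z) of mould below 0.003 m and angle between mould's own z axis and vertical below 0.03 rad and distance of mould from where it was at the start of the episode below 0.03 m and distance of each of tin_mid, jar_mid, brush_mid from where it was at the start of the episode below 0.02 m); the arm keeps its last pose, push and grip.
It fails at once if the mould is lifted off the table, tipped or dragged (underside's centre up more than 6 mm, tilt over 6 degrees, or moved over 30 mm) (height (world z) of mould above 0.006 m or angle between mould's own z axis and vertical above 0.105 rad or distance of mould from where it was at the start of the episode above 0.03 m).
It fails at once if the tin, jar or brush is disturbed (moved more than 20 mm) (distance of any of tin_mid, jar_mid, brush_mid from where it was at the start of the episode above 0.02 m).
It also fails if it takes over 45 s, if anything falls off the work surface, if the arm or the gripper's body presses on something with over 40 N, if the wrist force passes 120 N, or if a joint passes its speed limit or range.

## Working session

There is one attempt and no reset: what is moved stays moved. The work goes in short steps, Python scripts to look and compute and a shell command to move; the robot and the scene stay as the last step left them, time stands still between calls to the robot, and variables do not carry over. Pictures are saved under pics/ and viewed, at most 10 in all, crops included, and the job is handed in when it is done.

```bash
mkdir -p pics
python3 - <<'E'
from station import arm, snapshot, camera_model
import cv2
for n in ("side","top"):
    cv2.imwrite(f"pics/{n}0.png",snapshot(n)[:,:,::-1]); print(n,camera_model(n))
print(arm.observe())
E
```

```text
side {'fx': 444.58449565512973, 'fy': 444.58449565512973, 'cx': 269.1955935594796, 'cy': 216.31448712339423, 'position': array([0.42784204, 0.84832141, 0.61501247]), 'attitude': array([-122.72189912,    0.80401473, -168.9397936 ])}
top {'fx': 456.7431015042712, 'fy': 456.7431015042712, 'cx': 291.7076114934281, 'cy': 217.19596995976303, 'position': array([0.43831219, 0.09593039, 1.11326946]), 'attitude': array([-171.79385724,   -0.84178291,  -89.99244373])}
{'time_s': 0.1, 'joint_pos': array([64.78993027, 19.12668357,  2.28443836, 84.004519  , -0.76655384,
       76.96614914, -3.35525766]), 'joint_vel': array([ 0.09533067, -0.13896378, -0.07269202, -0.15580264, -0.00235881,
        0.02013175, -0.01111956]), 'tau': array([ 2.26623633e-03, -6.60020542e+01,  1.36908062e+00, -4.06473899e+01,
        1.69394771e-02,  9.00510990e-03, -1.01494962e-06]), 'eef_pos': array([ 0.21713488, -0.61234174,  0.30313427]), 'tcp_rot': array([-1.79918130e+02,  6.58482208e-03,  1.95224052e+01]), 'ft_force': array([0.24027916, 0.45981497, 1.21999761]), 'torque': array([ 0.03182916,  0.05033842, -0.01626739]), 'gripper_force': 0.0, 'opening': 0.9991677714012461}
```

View pics/side0.png

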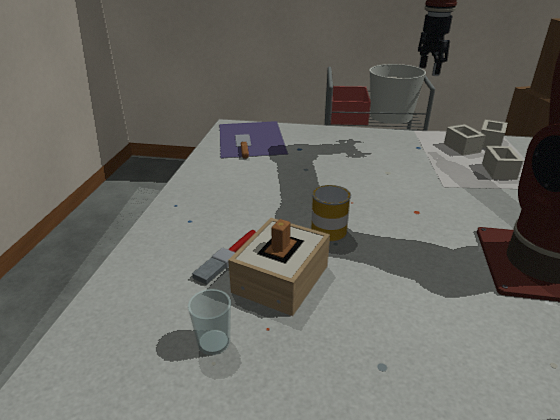

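View pics/top0.png

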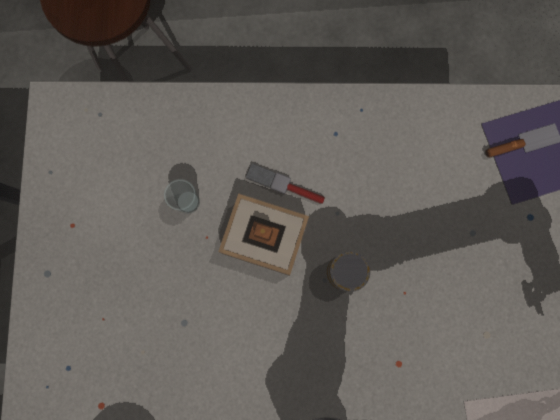

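The side view shows the mould at about (281,262) with the handle at (281,237), the jar in front of it at (211,322), the tin behind at (331,212) and the brush at (225,257). In the top view the mould is at (263,234), turned by about 15°, with the jar at (181,195), the tin at (350,272) and the brush at (285,183). Next I'll zoom in on the corners.

Run:
```python
import cv2,numpy as np
a=cv2.imread("pics/top0.png")[190:280,215:315]; b=cv2.imread("pics/side0.png")[215:315,228:333]
f=lambda i,k:cv2.resize(cv2.convertScaleAbs(i,alpha=1.3),None,fx=k,fy=k,interpolation=cv2.INTER_CUBIC)
a=f(a,4);b=f(b,3.8)
c=np.zeros((400,800,3),np.uint8);c[:360,:400]=a;c[:b.shape[0],400:400+b.shape[1]]=b
cv2.imwrite("pics/crop.png",c)
```

```text
(no output)
```

View pics/crop.png

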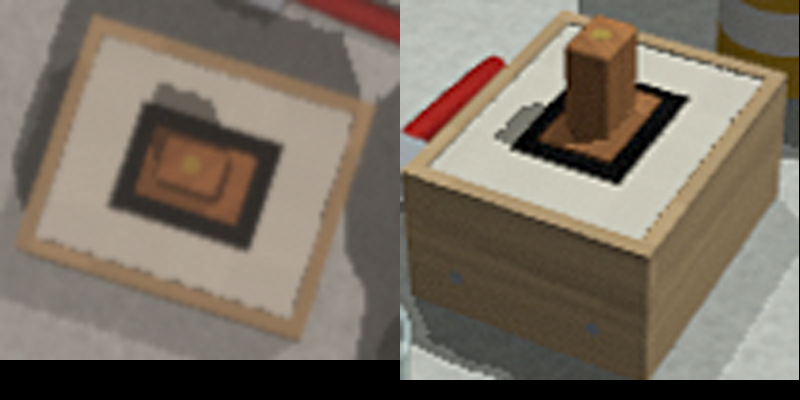

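The crop shows four rim corners in each view. In crop pixels the top corners are (95,15), (373,103), (300,340) and (18,247). The side corners are (402,172), (565,12), (787,75) and (650,252). The brass dot is at (190,165) in the top view and (601,35) in the side view. Now triangulating.

```bash
cat > h.py <<'E'
import numpy as np
from scipy.spatial.transform import Rotation as R
from station import camera_model
def ray(n,p):
    c=camera_model(n); d=R.from_euler('xyz',c['attitude'],degrees=True).apply([(p[0]-c['cx'])/c['fx'],(p[1]-c['cy'])/c['fy'],1])
    return np.array(c['position']),d/np.linalg.norm(d)
def tri(pt,ps):
    A=np.zeros((3,3));b=np.zeros(3)
    rs=[ray('top',pt),ray('side',ps)]
    for o,d in rs: M=np.eye(3)-np.outer(d,d);A+=M;b+=M@o
    x=np.linalg.solve(A,b); return x,max(np.linalg.norm(np.cross(x-o,d)) for o,d in rs)
def atz(n,p,z): o,d=ray(n,p); return o+d*(z-o[2])/d[2]
E
python3 - <<'E'
from h import *
np.set_printoptions(precision=4,suppress=True)
T=lambda p:(215+(p[0]+.5)/4-.5,190+(p[1]+.5)/4-.5); S=lambda p:(228+(p[0]-400+.5)/3.8-.5,215+(p[1]+.5)/3.8-.5)
t=[(95,15),(373,103),(300,340),(18,247)]; s=[(402,172),(565,12),(787,75),(650,252)]
P=[]
for a,b in zip(t,s):
    x,e=tri(T(a),S(b));P.append(x);print(x,e)
P=np.array(P);print("centre",P.mean(0))
u=(P[0]+P[3]-P[1]-P[2])/2;v=(P[0]+P[1]-P[2]-P[3])/2
print(np.linalg.norm(u),np.linalg.norm(v),np.degrees(np.arctan2(-u[0],u[1])),np.degrees(np.arctan2(v[1],v[0])))
print("dot",tri(T((190,165)),S((601,35))))
pocket=[(150,103),(283,146),(250,249),(110,207)];sp=[(513,149),(573,82),(690,97),(617,184)]
Q=np.array([tri(T(a),S(b))[0] for a,b in zip(pocket,sp)]);print("seal",Q,Q.mean(0))
for n,p,z in (("top",(350,272),.105),("top",(181,192),.095),("top",(306,192),.01),("top",(250,173),.01)): print(atz(n,p,z))
print(R.from_euler('xyz',[-179.9,0,19.5],degrees=True).as_matrix())
E
```

```text
[0.6419 0.2031 0.0832] 0.00013107694585509262
[0.5898 0.0439 0.0841] 0.001240044958007799
[0.4572 0.0855 0.0842] 0.0001793009929332862
[0.509  0.2438 0.0853] 0.00027735484022148007
centre [0.5495 0.1441 0.0842]
0.16707362406913345 0.13900033570088038 -18.12168736815293 -17.225511084850893
dot (array([0.5494, 0.1451, 0.139 ]), np.float64(0.0003891618432505505))
seal [[0.5914 0.1712 0.0804]
 [0.571  0.0955 0.0721]
 [0.5074 0.1136 0.0833]
 [0.5325 0.1929 0.0826]] [0.5506 0.1433 0.0796]
[ 0.4624 -0.0469  0.105 ]
[0.6422 0.3315 0.095 ]
[0.6602 0.0446 0.01  ]
[0.7076 0.1829 0.01  ]
[[ 0.9426  0.3338 -0.0006]
 [ 0.3338 -0.9426  0.0016]
 [ 0.     -0.0017 -1.    ]]
```

The mould is centred at (0.5495, 0.1447) with yaw about -17.8°, and the dot is at z = 0.139, which agrees with the text. I'm starting the transfer above everything. In tool axes it is about (566, -602) mm in total.

```bash
python3 -m creep '[[30,-28,0,0,0,0,100],[43,-40,0,0,0,0,100],[43,-40,0,0,0,0,100],[43,-40,0,0,0,0,100],[42,-42,0,0,0,0,100],[41,-43,0,0,0,0,100],[41,-43,0,0,0,0,100],[41,-43,0,0,0,0,100],[41,-43,0,0,0,0,100],[41,-43,0,0,0,0,100]]'; python3 -c "
from station import arm;print(arm.observe()['joint_pos'])"
```

```text
time_s: 1.35
eef_pos: [0.4648, -0.0934, 0.3039]
tcp_rot: [180.0, 0.0, 19.5]
ft_force: [0.4, -0.6, -0.1]
opening: 1.001
gripper_force: 0.0
[ 3.22819231e+01 -1.80894983e-01 -2.59831836e+01  1.06298252e+02
 -6.96627414e-02  7.38586069e+01 -6.41717000e+01]
```

```bash
python3 -m creep '[[27,-33,0,0,0,0,100],[27,-33,0,0,0,0,100],[27,-33,0,0,0,0,100],[27,-33,0,0,0,0,100],[27,-33,0,0,0,0,100],[24.4,-31.2,0,0,0,0,100],[0,0,0,0,0,0.163,100],[0,0,0,0,0,0.163,100],[0,0,0,0,0,0.163,100],[0,0,0,0,0,0.162,100]]'; python3 -c "
from station import arm;print(arm.observe()['joint_pos'])"
```

```text
time_s: 2.6
eef_pos: [0.549, 0.1429, 0.3035]
tcp_rot: [180.0, 0.0, -18.1]
ft_force: [-0.6, 0.1, 0.3]
opening: 1.002
gripper_force: 0.0
[  10.12752243   12.38751223  -33.6497983    94.28407376    7.03995485
   75.50478642 -132.76065   ]
```

```bash
python3 -m creep '[[0,-2,15,0,0,0,100],[0,0,15,0,0,0,100],[0,0,15,0,0,0,100],[0,0,15,0,0,0,100],[0,0,15,0,0,0,100],[0,0,15,0,0,0,100],[0,0,10,0,0,0,100],[0,0,4,0,0,0,100],[0,0,0,0,0,0,100],[0,0,0,0,0,0,100]]'
python3 - <<'E'
from station import snapshot
import cv2
b=snapshot("side")[120:320,190:390,::-1]
cv2.imwrite("pics/s1.png",cv2.resize(b,None,fx=3,fy=3,interpolation=cv2.INTER_CUBIC))
E
```

```text
time_s: 3.85
eef_pos: [0.5501, 0.1451, 0.2005]
tcp_rot: [-180.0, -0.0, -17.8]
ft_force: [1.0, 0.8, -0.5]
opening: 1.002
gripper_force: 0.0
```

View pics/s1.png

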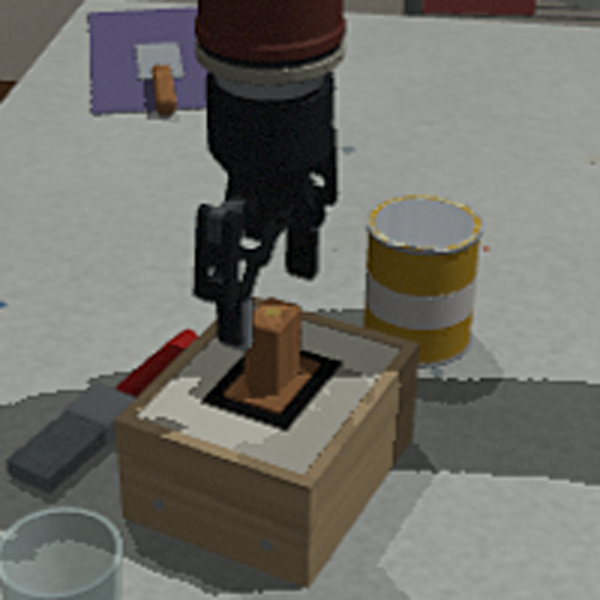

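The open fingers straddle the handle: the near finger is at (235,320) and the far one at (302,250), with the handle at (273,350) between them and nothing close by. Now descend and close.

```bash
python3 -m creep '[[-0.5,0,10,0,0,0,100],[0,0,10,0,0,0,100],[0,0,10,0,0,0,100],[0,0,4.5,0,0,0,100],[0,0,0,0,0,0,100],[0,0,0,0,0,0,60],[0,0,0,0,0,0,45],[0,0,0,0,0,0,20],[0,0,0,0,0,0,0],[0,0,0,0,0,0,0]]'; python3 -c "
from station import arm;o=arm.observe();print(o['ft_force'],o['torque'],o['eef_pos'],o['gripper_force'],o['opening'])"
```

```text
time_s: 5.15
eef_pos: [0.5493, 0.1444, 0.1659]
tcp_rot: [179.9, -0.0, -17.8]
ft_force: [-2.9, -3.0, 4.6]
opening: 0.419
gripper_force: 60.4
[-2.92265245 -3.00359326  4.58570183] [-0.58892649  0.5761632   0.01551045] [0.54932801 0.14438707 0.16586386] 60.419445633888245 0.41870775189232157
```

```bash
python3 -m creep '[[0,-1.8,-0.2,-0.02,0,0,0],[0,-1.8,-0.2,-0.02,0,0,0],[0,1.8,-0.25,0.02,0,0,0],[0,1.8,-0.25,0.02,0,0,0],[0,1.8,-0.25,0.02,0,0,0],[0,1.8,-0.25,0.02,0,0,0],[0,-1.8,-0.25,-0.02,0,0,0],[0,-1.8,-0.25,-0.02,0,0,0],[0,-1.8,-0.25,-0.02,0,0,0],[0,-1.8,-0.25,-0.02,0,0,0]]'; python3 -c "
from station import arm;o=arm.observe();print(o['ft_force'],o['torque'],o['eef_pos'],o['tcp_rot'])"
```

```text
time_s: 6.4
eef_pos: [0.5503, 0.1484, 0.1679]
tcp_rot: [177.6, 0.0, -17.8]
ft_force: [-0.3, -5.6, -6.6]
opening: 0.414
gripper_force: 63.0
[-0.34107252 -5.60243159 -6.5728127 ] [-0.41862674 -0.17728304 -0.07266934] [0.55028902 0.14836452 0.16794765] [ 1.77564413e+02  2.84679347e-02 -1.77963675e+01]
```

```bash
python3 -m creep '[[0,-3.7,-0.5,-0.04,0,0,0],[0,3.7,-0.5,0.04,0,0,0],[0,3.7,-0.5,0.04,0,0,0],[0,3.7,-0.5,0.04,0,0,0],[0,3.7,-0.5,0.04,0,0,0],[0,-3.7,-0.5,-0.04,0,0,0],[0,-3.7,-0.5,-0.04,0,0,0],[0,-3.7,-0.5,-0.04,0,0,0],[0,-3.7,-0.5,-0.04,0,0,0],[0,0,0,0,0,0,0]]'; python3 -c "
from station import arm;o=arm.observe();print(o['ft_force'],o['torque'],o['eef_pos'],o['tcp_rot'])"
```

```text
time_s: 7.65
eef_pos: [0.5515, 0.1528, 0.1732]
tcp_rot: [175.3, 0.0, -17.7]
ft_force: [-1.0, -4.1, -2.3]
opening: 0.412
gripper_force: 64.8
[-1.03991756 -4.1328644  -2.28513537] [-0.86122814  0.28162729 -0.02021998] [0.55152625 0.15282404 0.17321927] [ 1.75267234e+02  9.40827288e-03 -1.77015012e+01]
```

```bash
python3 -m creep '[[0,4,-0.5,0.04,0,0,0],[0,4,-0.5,0.04,0,0,0],[0,4,-0.5,0.04,0,0,0],[0,4,-0.5,0.04,0,0,0],[0,0,0,0,0,0,0],[0,-4,-0.5,-0.04,0,0,0],[0,-4,-0.5,-0.04,0,0,0],[0,-4,-0.5,-0.04,0,0,0],[0,-4,-0.5,-0.04,0,0,0],[0,0,0,0,0,0,0]]'
python3 - <<'E'
from station import snapshot,arm
import cv2
o=arm.observe();print(o['ft_force'],o['torque'],o['eef_pos'],o['tcp_rot'])
b=snapshot("side")[160:320,200:360,::-1]
cv2.imwrite("pics/s2.png",cv2.resize(b,None,fx=3.6,fy=3.6,interpolation=cv2.INTER_CUBIC))
E
```

```text
time_s: 8.9
eef_pos: [0.5516, 0.1526, 0.1777]
tcp_rot: [175.3, 0.0, -17.7]
ft_force: [-1.9, -2.4, -2.0]
opening: 0.417
gripper_force: 65.1
[-1.90568542 -2.40802485 -1.96001408] [-0.63757435  0.34394662 -0.08726171] [0.5516345  0.15263322 0.17770696] [ 1.75276166e+02  2.92085492e-04 -1.77161891e+01]
```

View pics/s2.png

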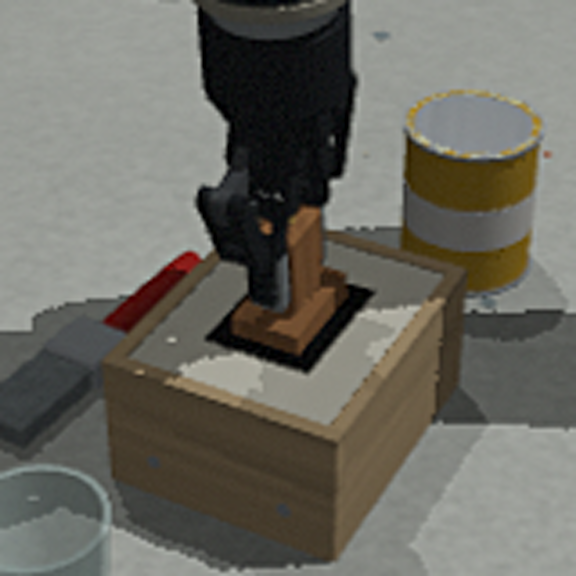

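The collar now stands well proud of the seal at about (290,320), and the mould still sits flat where it was. The rocking is working, so I'll continue.

```bash
python3 -m creep '[[0,4.1,-0.5,0.04,0,0,0],[0,4.1,-0.5,0.04,0,0,0],[0,4.1,-0.5,0.04,0,0,0],[0,4.1,-0.5,0.04,0,0,0],[0,0,0,0,0,0,0],[0,-4.2,-0.5,-0.04,0,0,0],[0,-4.2,-0.5,-0.04,0,0,0],[0,-4.2,-0.5,-0.04,0,0,0],[0,-4.2,-0.5,-0.04,0,0,0],[0,0,0,0,0,0,0]]'
python3 -m creep '[[0,4.3,-0.5,0.04,0,0,0],[0,4.3,-0.5,0.04,0,0,0],[0,4.3,-0.5,0.04,0,0,0],[0,4.3,-0.5,0.04,0,0,0],[0,0,0,0,0,0,0],[0,-4.4,-0.5,-0.04,0,0,0],[0,-4.4,-0.5,-0.04,0,0,0],[0,0,0,0,0,0,0],[0,0,0,0,0,0,0],[0,0,0,0,0,0,0]]'; python3 -c "
from station import arm;o=arm.observe();print(o['ft_force'],o['torque'],o['eef_pos'],o['tcp_rot'])"
```

```text
time_s: 10.2
eef_pos: [0.5518, 0.1521, 0.1828]
tcp_rot: [175.2, -0.0, -17.8]
ft_force: [-4.2, -5.2, 2.4]
opening: 0.414
gripper_force: 66.0
time_s: 11.45
eef_pos: [0.5491, 0.144, 0.186]
tcp_rot: [-180.0, -0.0, -17.8]
ft_force: [-0.6, -0.0, -2.0]
opening: 0.418
gripper_force: 65.3
[-0.59908185 -0.02765375 -1.9583092 ] [-0.00595441 -0.01532162  0.03141786] [0.54913549 0.14403732 0.18601628] [-1.79990307e+02 -2.71244248e-03 -1.78092438e+01]
```

The core is free: the force on the tool is just its weight, and it is upright. Now lifting it straight up 56 mm.

```bash
python3 -m creep '[[0,0,-3,0,0,0,0],[0,0,-6,0,0,0,0],[0,0,-8,0,0,0,0],[0,0,-8,0,0,0,0],[0,0,-8,0,0,0,0],[0,0,-8,0,0,0,0],[0,0,-8,0,0,0,0],[0,0,-5,0,0,0,0],[0,0,-2,0,0,0,0],[0,0,0,0,0,0,0]]'; python3 -m creep '[[0,0,0,0,0,0,0],[0,0,0,0,0,0,0],[0,0,0,0,0,0,0],[0,0,0,0,0,0,0],[0,0,0,0,0,0,0],[0,0,0,0,0,0,0],[0,0,0,0,0,0,0],[0,0,0,0,0,0,0],[0,0,0,0,0,0,0],[0,0,0,0,0,0,0]]'
python3 - <<'E'
from station import snapshot,arm
import cv2
b=snapshot("side")[140:320,190:370,::-1]
cv2.imwrite("pics/s3.png",cv2.resize(b,None,fx=3.2,fy=3.2,interpolation=cv2.INTER_CUBIC))
E
```

```text
time_s: 12.7
eef_pos: [0.5491, 0.1444, 0.242]
tcp_rot: [-180.0, 0.0, -17.8]
ft_force: [0.4, -0.5, -1.6]
opening: 0.416
gripper_force: 65.3
time_s: 13.95
eef_pos: [0.5491, 0.1444, 0.242]
tcp_rot: [-180.0, -0.0, -17.8]
ft_force: [0.1, -0.2, -1.2]
opening: 0.41
gripper_force: 65.3
```

View pics/s3.png

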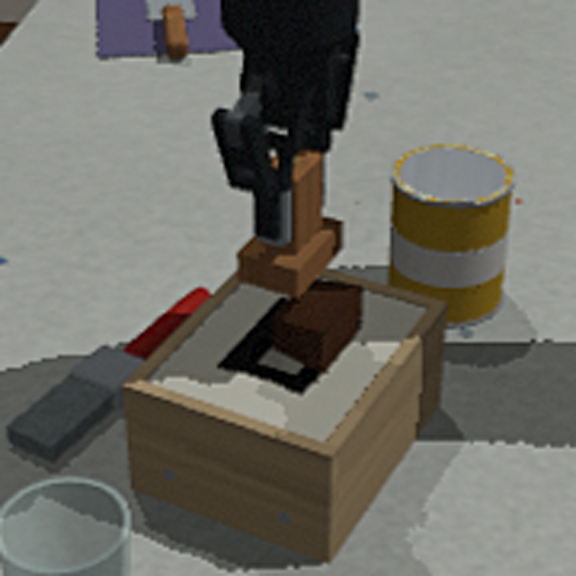

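The core hangs clear and the mould, tin, jar and brush are all in place. The dark shape below the collar at (320,325) is unclear, so I'll check it with a brightened zoom from both views.

Run:
```python
from station import snapshot
from h import *
import cv2
c=np.zeros((500,800,3),np.uint8)
for k,(n,(r,q)) in enumerate((("side",(185,235)),("top",(190,220)))):
    b=snapshot(n)[r:r+80,q:q+66,::-1]
    c[:480,400*k:400*k+396]=cv2.resize(cv2.LUT(b,(255*(np.arange(256)/255)**.5).astype(np.uint8)),(396,480),interpolation=cv2.INTER_NEAREST)
cv2.imwrite("pics/s4.png",c)
# expected collar-bottom and foot corners in the side view
cam=camera_model('side');Rc=R.from_euler('xyz',cam['attitude'],degrees=True);z=R.from_euler('z',-17.8,degrees=True)
for h,a,b in ((.142,.02,.03),(.106,.015,.025),(.083,.025,.035)):
    for s in ((1,1),(1,-1),(-1,-1),(-1,1)):
        p=Rc.inv().apply(z.apply([s[0]*a,s[1]*b,0])+[.5493,.1446,h]-cam['position']);u=cam['fx']*p[0]/p[2]+cam['cx'];v=cam['fy']*p[1]/p[2]+cam['cy']
        print(h,s,round((u-235)*6),round((v-185)*6))
```

```text
0.142 (1, 1) 175 255
0.142 (1, -1) 264 165
0.142 (-1, -1) 372 195
0.142 (-1, 1) 287 289
0.106 (1, 1) 198 343
0.106 (1, -1) 270 266
0.106 (-1, -1) 350 290
0.106 (-1, 1) 280 369
0.083 (1, 1) 158 408
0.083 (1, -1) 258 299
0.083 (-1, -1) 388 338
0.083 (-1, 1) 294 452
```

View pics/s4.png

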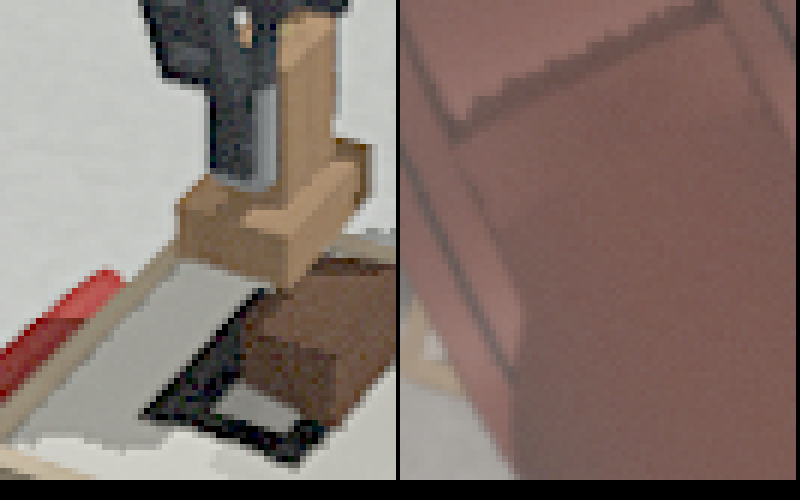

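In the brightened zoom the collar at (230,240) sits exactly where I predicted. The brown block at (245–400, 265–425) appears shifted to the right of the spot below it. To see whether it belongs to the core, I'll lift 10 mm, which stays inside the allowed band, and compare.

```bash
python3 -c "
from station import snapshot
import numpy as np; np.save('a.npy',snapshot('side'))"; python3 -m creep '[[0,0,-2,0,0,0,0],[0,0,-3,0,0,0,0],[0,0,-3,0,0,0,0],[0,0,-2,0,0,0,0],[0,0,0,0,0,0,0],[0,0,0,0,0,0,0],[0,0,0,0,0,0,0],[0,0,0,0,0,0,0],[0,0,0,0,0,0,0],[0,0,0,0,0,0,0]]'
python3 - <<'E'
from station import snapshot
import numpy as np,cv2
b=snapshot('side');a=np.load('a.npy')
f=lambda i:cv2.resize(cv2.LUT(i[185:275,235:315,::-1].copy(),(255*(np.arange(256)/255)**.5).astype(np.uint8)),(400,450),interpolation=cv2.INTER_NEAREST)
cv2.imwrite("pics/s5.png",np.hstack([f(a),f(b)]))
E
```

```text
time_s: 15.4
eef_pos: [0.5491, 0.1444, 0.252]
tcp_rot: [-180.0, 0.0, -17.8]
ft_force: [-0.1, 0.3, -2.7]
opening: 0.416
gripper_force: 65.3
```

View pics/s5.png

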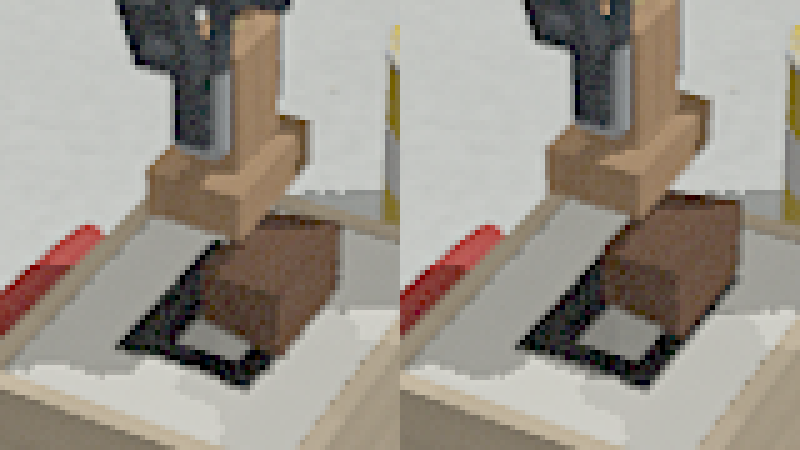

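The block moved up with the core, by about 20 px in both, so it is part of it and only drawn off-centre. Nothing was left in the mould. Lowering back to about 2 cm and letting it settle.

```bash
python3 -m creep '[[0,0,2,0,0,0,0],[0,0,3,0,0,0,0],[0,0,3,0,0,0,0],[0,0,0,0,0,0,0],[0,0,0,0,0,0,0],[0,0,0,0,0,0,0],[0,0,0,0,0,0,0],[0,0,0,0,0,0,0],[0,0,0,0,0,0,0],[0,0,0,0,0,0,0]]'
python3 - <<'E'
from station import snapshot,arm
import numpy as np
F=[]
for _ in range(10): snapshot('side');F.append(arm.observe()['ft_force'])
print(np.mean(F,0),np.std(F,0))
E
```

```text
time_s: 16.7
eef_pos: [0.5491, 0.1444, 0.2441]
tcp_rot: [-180.0, 0.0, -17.8]
ft_force: [-0.1, 0.3, -1.8]
opening: 0.414
gripper_force: 65.3
[ 0.14700536  0.03821073 -1.82124073] [0.38237263 0.57057128 0.4508403 ]
```

The mean force is (0.1, 0.0, -1.8) N, which is just the core's weight, so nothing is touching it. Handing in.

```bash
python3 -c "
from station import job;print(job.finish_job())"
```

```text
the job is handed in; nothing more can be done
None
```

The core was rocked free and the job is handed in (no verdict came back): the gripper holds the core upright over its pocket, its underside about 2 cm above the mould, and in the last pictures the mould, tin, jar and brush had not visibly moved.

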